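# Load the liner and hover the upper mould half

### The arm

A 6-joint arm with a two-finger parallel gripper is mounted at the origin on the work surface. World frame = base frame: x ahead of the robot, y to its left, z up, the work surface at z = 0. Lengths are in m, angles in rad, forces in N, time in s.
With the tool pointing down it reaches from about 0.375 to 0.975 m from the base axis. Payload 3.8 kg.
Tool frame: the origin (TCP) lies at the very end of the fingers, on their centre line; the grasp point (between the pads) lies 19 mm behind it; z points along the fingers, y is the line along which they close (so a half turn about z gives the same grasp; the last joint's range is limited). The gripper opens to 85 mm and grips with 20 to 120 N. Pads are 22 mm wide; open, the fingers measure 114 mm over their backs; the gripper's body (76 mm by 85 mm) begins 54 mm behind the grasp point. The pads swing forward as they close: fully open they stand 13 mm farther back than shut.
Start: joints at [-1.307, 0.264, 1.604, -0, 1.274, -0.037], TCP at [0.2, -0.645, 0.231] pointing down, gripper open.
Joint ranges: [-2.63, 2.63], [-0.94, 2.18], [0.31, 2.57], [-1.31, 4.45], [0, 2.66], [-2.55, 2.55]. Speed limits (rad/s): [2.57, 2.57, 3.14, 3.14, 3.14, 3.14].

### API

Orientations are given as a rotation vector (axis times angle).
In Python, from workcell import read_state, read_camera, calibration, finish_job gives the robot as it stands.
- The arm moves only by the tool step_arm, never from a script. Its argument "commands" is a list of rows, each an object of numbers: "fingers": the gripper's target within -1 to 1 (shut at 1, half-way at 0, fully open at -1); "dx", "dy", "dz": the shift along the tool's x, y, z in m; "roll": the turn about the tool's z in degrees. In form: [{"fingers": .., "dx": .., "dy": .., "dz": .., "roll": ..}, ...]. A call has 1 to 8 rows; each row is the pose to reach, as a shift and turn from the pose commanded when the call began, along the tool's axes at that moment; what a row does not reach only later rows make up. A row lasts 1/8 s, in which the tool goes at most 62.5 mm and 10.7 degrees, less where a joint would pass 70% of its speed; a pose out of reach is approached as far as the arm can. A call with a gripper value outside its range is refused whole. The fingers move at their own pace and stop on an object; "squeeze" is the grip in N (left out, the last holds). Time passes only in rows, so rows that repeat a pose let the fingers close. It gives the time, the measured TCP pose, the force, the opening and the grip force at its end, in the units of the state.
- read_state(): the state, without advancing time (a new reading comes with each control period).
- read_camera(name): name is "side" or "top" or "wrist"; returns (picture, depth): 420x560x3 uint8, blue, green, red; 420x560 float32, m along the optical axis (not along the pixel's ray), 0 where there is no reading.
- calibration(name): a dict with "intrinsics" (3x3 intrinsics, pixels), "world_to_cam" (4x4, takes a point from world to camera coordinates). Camera axes: x right, y up, looking along -z (the intrinsics and any distortion apply to the point x, -y, -z); pixel columns grow to the right and rows downward; lengths in m; the calibration is good to about 2 mm. A picture is of the moment at which its call begins: read the wrist's pose just before it. calibration takes no time and is no camera call; for the wrist camera it gives the pose at the moment of the call.
- finish_job(): hands the job in; it is judged then, once.
The state is a dict: "time": time; "q": joint angles; "joint_vel": joint speeds; "joint_torque": joint torques, N m; "tool_pos": TCP position; "tcp_rot": TCP orientation; "wrist_force": force on the tool from outside, world axes, zero at the start; "torque": the same for the moment, N m; "width": opening from 0.0 (shut) to 1.0 (fully open); "grip_force": force on a finger pad.
Only numpy, scipy, OpenCV 4.12 (cv2) and the standard library are available. Lean on these libraries where they do the work, as an engineer would, in place of code of your own. Each camera call takes 0.05 s, during which the arm holds its last target. There are 200 camera calls.

### The job

Load the split sinker mould: gently lay the upright copper liner tube on its side in the V groove of the lower mould half, centred along the groove and let go. Then take the upper mould half by its wooden grip, carry it over the ingot mould and the open toggle clamp without bumping anything, and finish while still holding it still and level about 25 mm above the lower half, in line with it (either way round) and touching neither it nor the liner, so that I can check the parting line. Leave the ingot mould, ladle, sinkers and tin lid where they are.

Things in the scene. Friction and masses are not known exactly. Their poses are not given: they have to be found in the camera images.
- cradle (a point): Centre of the flat top (parting) face of the lower mould half, 42 mm above the bench. x runs along its V groove, z up. The groove is open at both ends, runs the whole 110 mm length, has 45-degree sides, is 23 mm wide at the face and 11.6 mm deep; the liner lying in it has its axis 4 mm and its top 15 mm above the face.
- clamp_top (a point): Top of the raised arm of the open black toggle clamp, 130 mm above the bench, fixed on the board 127 mm to the -y side of the groove. The clamp takes up 40 mm along x, and in y from 50 mm on the -y side of this point to 40 mm on its +y side (a rubber-tipped spindle at 118 mm height). It does not move.
- liner_center (a point): Centre (half-way along) of the copper liner tube: 22 mm outside diameter, 80 mm long, about 70 g, closed to look at (nothing fits inside); at the start it stands upright on the bench. z is its long axis. It and sinker3 may have exchanged places.
- liner: The same copper liner tube; origin at the centre of the end it stands on at the start, z along the tube, centre 40 mm up.
- upper_grip (a point): Centre of the grip of the upper mould half, 58 mm above its underside: a dark wooden bar 66 mm along x, 22 mm wide (y), 28 mm high, its underside 14 mm above the block on two posts. x along the half's length and groove, z up; alike when turned half round.
- upper: The upper mould half: aluminium block 110 mm long (x), 70 mm wide (y), 30 mm high, V groove along x in its underside (40 mm wide, 20 mm deep), wooden grip on top; lies groove down on the bench at the start; about 0.5 to 0.7 kg, balanced about the grip. Origin at the centre of its underside.
- station: Fixed plywood board, 10 mm thick, with the lower mould half (aluminium block 110 x 70 mm in x, y, 32 mm high) and the clamp. Origin on the bench under the block's centre, axes as cradle. Two 8 mm pins stand 10 mm above the block's face at (43, 26) and (-43, -26) mm. The board reaches 45 mm to +y, 170 mm to -y, 60 mm each way in x.
- ingot: Open steel ingot mould, a dark trough 150 x 60 x 40 mm with its length along its x, standing between the upper mould half and the board with the clamp. Origin: centre of its underside. Leave it where it is.
- ladle: Casting ladle lying on the bench: dark steel bowl 60 mm across and 30 mm high, cork handle 24 mm thick reaching 170 mm from the bowl's centre along the ladle's +y. Origin: under the bowl's centre. Leave it where it is.
- sinker1: Grey doughnut sinker 1 lying flat: 50 mm across, 16 mm hole, 14 mm thick. Origin: centre of its underside. Leave it where it is.
- sinker2: Grey doughnut sinker 2 lying flat: 50 mm across, 16 mm hole, 14 mm thick. Origin: centre of its underside. Leave it where it is.
- sinker3: Grey doughnut sinker 3 lying flat: 50 mm across, 16 mm hole, 14 mm thick. Origin: centre of its underside. Leave it where it is.
- tinlid: Shallow tin lid, 100 mm across, 12 mm high, lying flat. Origin: centre of its underside. Leave it where it is.
Mind the look-alikes: they are no part of the job. What is shaped like the upper but blue is not meant.

How it is judged:
By the outcome, as a careful person would: the job done as asked, in the order asked, and still so for the second after the job is handed in, while the arm keeps its last pose, push and grip.
It also fails if it takes over 64 s, if anything falls off the work surface, if the arm or the gripper's body presses on something with over 40 N, if the wrist force passes 120 N, or if a joint passes its speed limit or range.

## Working session

There is one attempt and no reset: what is moved stays moved. The work goes in short steps, Python scripts to look and compute and a tool call to move; the robot and the scene stay as the last step left them, time stands still between calls to the robot, and variables do not carry over. Pictures are saved under pics/ and viewed, at most 10 in all, crops included, and the job is handed in when it is done.

Besides the shell and the picture viewer there is one more tool, called after "Emit:" in YAML: its name, and indented under it one key for each argument. step_arm: Moves the arm, as the interface text tells. Its arguments: {"type":"object","properties":{"commands":{"type":"array","items":{"type":"object","properties":{"fingers":{"type":"number"},"dx":{"type":"number"},"dy":{"type":"number"},"dz":{"type":"number"},"roll":{"type":"number"}}}},"squeeze":{"type":"number"}},"required":["commands"]}

```bash
ls; mkdir -p pics; cat > h.py <<'E'
import numpy as np, cv2
from workcell import read_state, read_camera, calibration, finish_job
def cloud(name):
    c=calibration(name); im,d=read_camera(name)
    K=c["intrinsics"];K=np.array(K);T=np.linalg.inv(np.array(c["world_to_cam"]))
    v,u=np.indices(d.shape)
    x=(u-K[0,2])/K[0,0]*d; y=(v-K[1,2])/K[1,1]*d
    P=np.stack([x,-y,-d,np.ones_like(d)],-1)@T.T
    P=P[...,:3]; P[d==0]=np.nan
    return im,P
E
python3 - <<'E'
from h import *
s=read_state();print(s)
for n in("top","side"):
    c=calibration(n);print(n,{k:np.round(np.array(v),3).tolist() if not isinstance(v,str) else v for k,v in c.items()})
    im,P=cloud(n);np.savez("c_"+n,im=im,P=P);cv2.imwrite(f"pics/{n}0.png",im)
    print(np.nanpercentile(P[...,2],[1,20,50,80,99]))
E
```

```text
pics
{'time': 0.0, 'q': array([-1.30692021e+00,  2.64737816e-01,  1.60540401e+00,  1.06973140e-05,
        1.27372358e+00, -3.68829311e-02]), 'joint_vel': array([-3.61769125e-04,  4.91897233e-04,  8.88195647e-05, -2.94772796e-04,
       -3.01054342e-04, -7.64533111e-04]), 'joint_torque': array([ 1.03017781e-03, -5.15099931e+01, -3.67312181e+01,  5.97114354e-05,
        1.29013887e-02, -8.27006890e-07]), 'tool_pos': array([ 0.19978137, -0.64396811,  0.22995618]), 'tcp_rot': array([-3.10390448e+00, -4.70309269e-01,  3.88078917e-04]), 'wrist_force': array([ 0.34530313, -0.98017648, -0.8635606 ]), 'torque': array([-0.05003387, -0.02087269,  0.03309049]), 'grip_force': 0.0, 'width': 1.002448006023169}
top {'intrinsics': [[504.144, 0.0, 286.307], [0.0, 504.144, 205.962], [0.0, 0.0, 1.0]], 'world_to_cam': [[0.019, -1.0, -0.002, -0.037], [0.997, 0.019, 0.076, -0.529], [-0.076, -0.003, 0.997, -1.206], [0.0, 0.0, 0.0, 1.0]]}
[-7.54612832e-01 -4.02755881e-04  2.54571953e-03  6.95920840e-03
  3.05174590e-01]
side {'intrinsics': [[443.111, 0.0, 273.525], [0.0, 443.111, 208.229], [0.0, 0.0, 1.0]], 'world_to_cam': [[-0.831, -0.557, -0.004, 0.421], [0.392, -0.59, 0.706, -0.307], [-0.395, 0.585, 0.708, -0.946], [0.0, 0.0, 0.0, 1.0]]}
[-7.52279407e-01 -1.96191216e-01 -1.25774894e-04  6.21656828e-02
  6.43160308e-01]
```

View pics/top0.png

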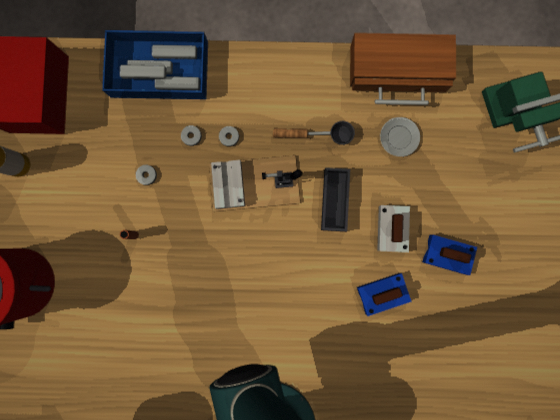

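View pics/side0.png

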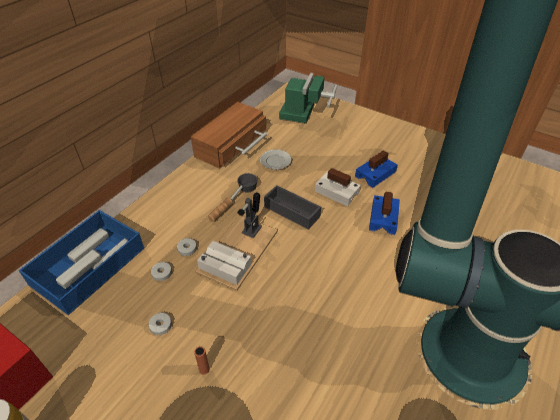

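The top view shows the liner standing at (129,234), the lower half at (228,184) and the clamp at (285,178). The ingot mould is at (336,198), the aluminium upper half at (395,228), and the blue look-alikes at (385,295) and (450,253). The side view agrees: liner at (202,360), lower half at (226,263).

```bash
cat >> h.py <<'E'
def rect(pts):
    (c,wh,a)=cv2.minAreaRect((pts[:,:2]*1000).astype(np.float32))
    return np.round(c,1),np.round(wh,1),round(a,1)
E
python3 - <<'E'
from h import *
R={"liner":(129,234,25,25,.06,.1),"lower":(228,184,26,32,.033,.05),"upper block":(395,228,26,32,.02,.036),"grip":(397,228,18,26,.055,.09),"ingot":(336,198,24,40,.03,.05),"clamp":(283,178,32,24,.09,.15)}
t=np.load("c_top.npz");P=t["P"]
for n,(u,v,a,b,z0,z1) in R.items():
    Q=P[v-b:v+b,u-a:u+a].reshape(-1,3);Q=Q[(Q[:,2]>z0)&(Q[:,2]<z1)]
    if len(Q)>3: print("top",n,len(Q),np.round(np.median(Q,0),4),rect(Q))
S=np.load("c_side.npz")["P"].reshape(-1,3)
C={"liner":(.43,.33,.04,.02,.1),"lower":(.55,.1,.1,.033,.05),"upper block":(.45,-.3,.1,.02,.036),"grip":(.45,-.3,.08,.055,.09),"ingot":(.5,-.15,.1,.03,.05)}
C={}
for n,(u,v,a,b,z0,z1) in R.items():
    Q=P[v-b:v+b,u-a:u+a].reshape(-1,3);Q=Q[(Q[:,2]>z0)&(Q[:,2]<z1)]
    if len(Q)<4: continue
    m=np.median(Q,0)
    k=(np.hypot(*(S[:,:2]-m[:2]).T)<.09)&(S[:,2]>z0)&(S[:,2]<z1); Q=S[k]
    if len(Q)>3: print("side",n,len(Q),np.round(np.median(Q,0),4),rect(Q))
E
```

```text
top liner 94 [0.4531 0.3426 0.0804] (array([454. , 345.1]), array([20.9, 21.2]), 62.5)
top lower 1280 [0.5793 0.1159 0.0432] (array([579.7, 115.7]), array([110.2,  70.8]), 6.4)
top upper block 1032 [ 0.4799 -0.2786  0.0318] (array([ 480.9, -287. ]), array([ 71.1, 110. ]), 88.3)
top grip 300 [ 0.4791 -0.2844  0.073 ] (array([ 481.3, -285.8]), array([22.3, 65.4]), 88.7)
top ingot 487 [ 0.5494 -0.1484  0.0418] (array([ 547.9, -145. ]), array([ 60.8, 150.2]), 87.8)
top clamp 185 [ 0.5934 -0.0116  0.1211] (array([594.1, -16.1]), array([16.2, 90.8]), 6.7)
side liner 140 [0.4465 0.3478 0.0787] (array([448.8, 346.1]), array([21. , 20.9]), 57.1)
side lower 1030 [0.5726 0.114  0.0407] (array([574.9, 115.7]), array([113.5,  73.5]), 6.4)
side upper block 557 [ 0.4668 -0.2728  0.029 ] (array([ 475.7, -285.9]), array([ 73.2, 110.4]), 88.1)
side grip 205 [ 0.4747 -0.2793  0.0688] (array([ 474.4, -284.8]), array([26.8, 63.8]), 84.6)
side ingot 474 [ 0.54   -0.1367  0.0377] (array([ 543.3, -143.5]), array([ 66.5, 152.3]), 88.6)
side clamp 212 [ 0.5873 -0.0079  0.1144] (array([589.6, -12.4]), array([16.1, 88.5]), 6.1)
```

```bash
cat >> h.py <<'E'
from scipy.spatial.transform import Rotation as Ro
def go(x,y,z,a):
    "shift in current tool axes to world TCP (x,y,z) with tool x at angle a deg"
    s=read_state(); R=Ro.from_rotvec(s["tcp_rot"]).as_matrix()
    d=R.T@(np.array([x,y,z])-s["tool_pos"]); cur=np.degrees(np.arctan2(R[1,0],R[0,0]))
    r=-(a-cur); r=(r+180)%360-180
    print("t",round(s["time"],2),"pos",np.round(s["tool_pos"],4),"ang",round(cur,2),"zdir",np.round(R[:,2],3),"-> dx,dy,dz mm",np.round(d*1000,1),"roll",round(r,1))
E
python3 - <<'E'
from h import *
go(.44,-.286,.30,2)
go(.52,.10,.30,6.4)
go(.42,.33,.30,6.4)
E
```

```text
t 0.1 pos [ 0.1998 -0.6441  0.2301] ang 17.23 zdir [-0.001  0.002 -1.   ] -> dx,dy,dz mm [ 335.5 -271.   -69.4] roll 15.2
t 0.1 pos [ 0.1998 -0.6441  0.2301] ang 17.23 zdir [-0.001  0.002 -1.   ] -> dx,dy,dz mm [ 526.3 -615.9  -68.6] roll 10.8
t 0.1 pos [ 0.1998 -0.6441  0.2301] ang 17.23 zdir [-0.001  0.002 -1.   ] -> dx,dy,dz mm [ 498.9 -865.2  -68.1] roll 10.8
```

Emit:
step_arm:
  commands:
    - {"fingers":-1,"dx":0.336,"dy":-0.271,"dz":-0.069,"roll":15}
    - {"fingers":-1,"dx":0.336,"dy":-0.271,"dz":-0.069,"roll":15}
    - {"fingers":-1,"dx":0.336,"dy":-0.271,"dz":-0.069,"roll":15}
    - {"fingers":-1,"dx":0.336,"dy":-0.271,"dz":-0.069,"roll":15}
    - {"fingers":-1,"dx":0.336,"dy":-0.271,"dz":-0.069,"roll":15}
    - {"fingers":-1,"dx":0.336,"dy":-0.271,"dz":-0.069,"roll":15}
    - {"fingers":-1,"dx":0.336,"dy":-0.271,"dz":-0.069,"roll":15}
    - {"fingers":-1,"dx":0.336,"dy":-0.271,"dz":-0.069,"roll":15}

```text
time: 1.1
tool_pos: [0.4428, -0.283, 0.3011]
tcp_rot: [-3.141, -0.071, -0.003]
wrist_force: [-0.1, -0.0, -0.2]
width: 0.999
grip_force: 0.0
```

```bash
python3 - <<'E'
from h import *
go(.44,-.286,.30,2)
im,P=cloud("wrist");np.savez("c_w0",im=im,P=P);cv2.imwrite("pics/w0.png",im)
print(np.round(calibration("wrist")["world_to_cam"],3), np.round(P[210,280],3))
go(.52,.10,.30,6.4)
E
```

```text
t 1.1 pos [ 0.4428 -0.283   0.3011] ang 2.59 zdir [ 0.002  0.    -1.   ] -> dx,dy,dz mm [-2.9  2.9  1. ] roll 0.6
[[ 0.043 -0.999  0.001 -0.302]
 [ 0.96   0.041 -0.278 -0.358]
 [ 0.278  0.012  0.961 -0.565]
 [ 0.     0.     0.     1.   ]] [ 0.387 -0.28   0.001]
t 1.15 pos [ 0.4415 -0.2847  0.3004] ang 2.49 zdir [ 0. -0. -1.] -> dx,dy,dz mm [ 9.510e+01 -3.809e+02  2.000e-01] roll -3.9
```

View pics/w0.png

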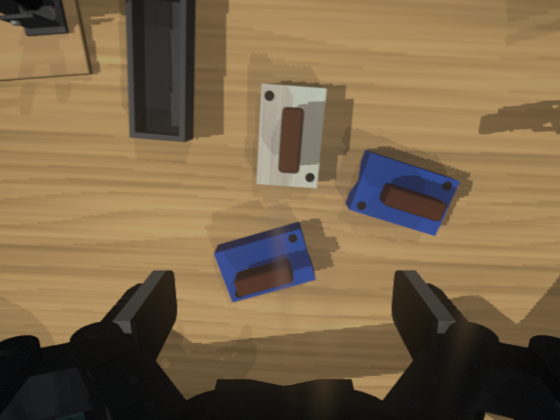

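The wrist view shows the aluminium upper half at (292,136) with its grip along the picture's vertical, the ingot mould at (160,70), and the blue look-alikes at (265,265) and (405,195). The path ahead is clear at this height.

Emit:
step_arm:
  commands:
    - {"fingers":-1,"dx":0.14,"dy":-0.39,"dz":0,"roll":-4}
    - {"fingers":-1,"dx":0.14,"dy":-0.39,"dz":0,"roll":-4}
    - {"fingers":-1,"dx":0.14,"dy":-0.39,"dz":0,"roll":-4}
    - {"fingers":-1,"dx":0.14,"dy":-0.39,"dz":0,"roll":-4}
    - {"fingers":-1,"dx":0.14,"dy":-0.39,"dz":0,"roll":-4}
    - {"fingers":-1,"dx":0.14,"dy":-0.39,"dz":0,"roll":-4}
    - {"fingers":-1,"dx":0.14,"dy":-0.39,"dz":0,"roll":-4}
    - {"fingers":-1,"dx":0.14,"dy":-0.39,"dz":0,"roll":-4}

```text
time: 2.15
tool_pos: [0.5657, 0.1095, 0.299]
tcp_rot: [3.136, 0.174, -0.003]
wrist_force: [-0.4, -0.7, -0.4]
width: 1.0
grip_force: 0.0
```

```bash
python3 - <<'E'
from h import *
def sel(P,c,r,z0,z1):
    Q=P.reshape(-1,3);k=(np.hypot(Q[:,0]-c[0],Q[:,1]-c[1])<r)&(Q[:,2]>z0)&(Q[:,2]<z1);return Q[k]
P=np.load("c_w0.npz")["P"]
for n,z0,z1,r in(("blk",.02,.036,.075),("grip",.06,.09,.05)):
    Q=sel(P,(.478,-.286),r,z0,z1);print(n,len(Q),np.round(np.median(Q,0),4),rect(Q))
im,P=cloud("wrist");np.savez("c_w1",im=im,P=P);cv2.imwrite("pics/w1.png",im)
for n,z0,z1,r in(("lower",.037,.047,.08),("groove",.028,.036,.06),("pins",.048,.056,.08)):
    Q=sel(P,(.577,.116),r,z0,z1)
    if len(Q)>3: print(n,len(Q),np.round(np.median(Q,0),4),rect(Q))
Q=sel(P,(.59,-.01),.07,.09,.15)
if len(Q)>3: print("clamp",rect(Q),Q[:,2].max())
Q=sel(P,(.45,.345),.03,.07,.09)
if len(Q)>3: print("liner",len(Q),rect(Q),np.median(Q[:,2]))
go(.48,.345,.30,6.4)
E
```

```text
blk 4886 [ 0.4867 -0.2843  0.0303] (array([ 480.7, -285.9]), array([ 70.1, 110.2]), 88.4)
grip 1408 [ 0.4822 -0.2859  0.072 ] (array([ 480.8, -285.9]), array([22. , 65.9]), 88.3)
lower 5204 [0.5827 0.1179 0.0421] (array([579.2, 116.9]), array([110.2,  70.1]), 6.5)
groove 941 [0.5816 0.1172 0.0333] (array([579.3, 116.4]), array([109.8,  14.1]), 6.9)
pins 90 [0.6163 0.1443 0.0524] (array([579.8, 116.8]), array([107. ,   7.4]), 37.8)
clamp (array([595.3, -13.7]), array([17.8, 89.6]), 5.9) 0.1325951229969326
liner 421 (array([454.3, 346.4]), array([21.4, 22.2]), 24.3) 0.07993968575174892
t 2.2 pos [0.5653 0.1081 0.2991] ang 6.27 zdir [-0.002 -0.001 -1.   ] -> dx,dy,dz mm [ -58.9 -244.8   -1. ] roll -0.1
```

All the measurements agree with the heights and sizes given:
- Cradle at (0.5795, 0.117), 6.5°.
- Liner at (0.4543, 0.3464), top at 80 mm.
- Upper grip at (0.481, -0.286), -1.65°.

Next I go to the liner.

```bash
python3 - <<'E'
from h import *
go(.4543,.3464,.14,6.5)
E
```

```text
t 2.2 pos [0.5653 0.1081 0.2991] ang 6.27 zdir [-0.002 -0.001 -1.   ] -> dx,dy,dz mm [ -84.  -249.1  159. ] roll -0.2
```

Emit:
step_arm:
  commands:
    - {"fingers":-1,"dx":-0.084,"dy":-0.249,"dz":0.1,"roll":0}
    - {"fingers":-1,"dx":-0.084,"dy":-0.249,"dz":0.1,"roll":0}
    - {"fingers":-1,"dx":-0.084,"dy":-0.249,"dz":0.1,"roll":0}
    - {"fingers":-1,"dx":-0.084,"dy":-0.249,"dz":0.1,"roll":0}
    - {"fingers":-1,"dx":-0.084,"dy":-0.249,"dz":0.1,"roll":0}
    - {"fingers":-1,"dx":-0.084,"dy":-0.249,"dz":0.159,"roll":0}
    - {"fingers":-1,"dx":-0.084,"dy":-0.249,"dz":0.159,"roll":0}
    - {"fingers":-1,"dx":-0.084,"dy":-0.249,"dz":0.159,"roll":0}

```text
time: 3.2
tool_pos: [0.4559, 0.346, 0.1423]
tcp_rot: [3.137, 0.167, 0.001]
wrist_force: [0.3, 0.4, 0.0]
width: 1.002
grip_force: 0.0
```

```bash
python3 - <<'E'
from h import *
im,P=cloud("wrist");cv2.imwrite("pics/w2.png",im)
Q=P.reshape(-1,3);k=(np.hypot(Q[:,0]-.454,Q[:,1]-.346)<.03)&(Q[:,2]>.07)&(Q[:,2]<.09);Q=Q[k]
print(len(Q),rect(Q) if len(Q)>3 else "",np.median(Q[:,2]))
go(.4543,.3464,.071,6.5)
E
```

```text
1100 (array([453.9, 346.9]), array([21.1, 21.5]), 86.0) 0.08026471533249806
t 3.25 pos [0.4567 0.3467 0.1435] ang 6.11 zdir [ 0.003  0.001 -1.   ] -> dx,dy,dz mm [-2.6  0.2 72.5] roll -0.4
```

Emit:
step_arm:
  commands:
    - {"fingers":-1,"dx":-0.002,"dy":0,"dz":0.04,"roll":0}
    - {"fingers":-1,"dx":-0.002,"dy":0,"dz":0.07,"roll":0}
    - {"fingers":-1,"dx":-0.002,"dy":0,"dz":0.07,"roll":0}
    - {"fingers":0.35,"dx":-0.002,"dy":0,"dz":0.07,"roll":0}
    - {"fingers":1,"dx":-0.002,"dy":0,"dz":0.07,"roll":0}
    - {"fingers":1,"dx":-0.002,"dy":0,"dz":0.07,"roll":0}
    - {"fingers":1,"dx":-0.002,"dy":0,"dz":0.07,"roll":0}
    - {"fingers":1,"dx":-0.002,"dy":0,"dz":0.07,"roll":0}
  squeeze: 20

```text
time: 4.25
tool_pos: [0.4535, 0.3475, 0.0724]
tcp_rot: [-3.136, -0.171, -0.003]
wrist_force: [0.5, -0.4, 5.5]
width: 0.235
grip_force: 19.6
```

```bash
python3 - <<'E'
from h import *
go(.4543,.3464,.071,6.5)
im,P=cloud("wrist");cv2.imwrite("pics/w3.png",im)
E
```

```text
t 4.25 pos [0.4535 0.3475 0.0724] ang 6.25 zdir [ 0.002  0.001 -1.   ] -> dx,dy,dz mm [0.6 1.2 1.4] roll -0.3
```

View pics/w3.png

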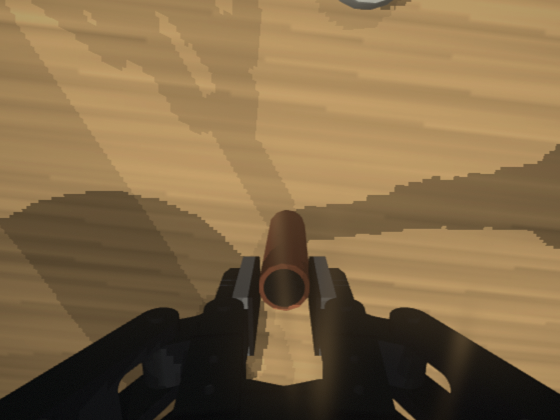

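The wrist view shows the tube held between the pads, with its top rim at (284,287) and the pad tips at about (250,260) and (318,260). Now I lift it and measure where the finger tips really are relative to the TCP.

```bash
python3 - <<'E'
from h import *
zs=[read_state()["tool_pos"] for _ in range(1)]
im,P=cloud("wrist");s=read_state();R=Ro.from_rotvec(s["tcp_rot"]).as_matrix()
L=(P-s["tool_pos"])@R*1000
for sg in(-1,1):
    k=(L[...,1]*sg>9)&(L[...,1]*sg<30)&(abs(L[...,0])<16)&(L[...,2]<15)&(L[...,2]>-60)
    v=L[k];print(sg,len(v),"tip z",np.percentile(v[:,2],[90,97,99.5]).round(1),"x",np.percentile(v[:,0],[2,98]).round(1),"y",np.percentile(v[:,1],[1,99]).round(1))
k=(abs(L[...,1])<12)&(abs(L[...,0])<14)&(L[...,2]<0)&(L[...,2]>-15);v=L[k];print("tube top",np.median(v,0).round(1),rect(v/1000))
E
```

```text
-1 4370 tip z [-10.6  -6.    6.3] x [-7.1 14.9] y [-29.7  -9.4]
1 4764 tip z [-15.6  -7.8  -2.3] x [-6.8 14.8] y [ 9.2 29.9]
tube top [ 2.9 -0.8 -8. ] (array([1.2, 0.1]), array([23.9, 23.3]), 89.4)
```

Emit:
step_arm:
  commands:
    - {"fingers":1,"dx":0,"dy":0,"dz":-0.04}
    - {"fingers":1,"dx":0,"dy":0,"dz":-0.085}
    - {"fingers":1,"dx":0,"dy":0,"dz":-0.085}

```text
invalid input
```

```bash
python3 - <<'E'
from h import *
c,s=np.cos(np.radians(6.5)),np.sin(np.radians(6.5))
f=lambda u,z:go(.5795+c*u,.1168+s*u,z,6.5)
f(38,.157) if 0 else f(.038,.157)
E
```

```text
t 4.35 pos [0.4536 0.3475 0.0724] ang 6.25 zdir [ 0.002  0.001 -1.   ] -> dx,dy,dz mm [138.2 242.8 -84.6] roll -0.3
```

Emit:
step_arm:
  commands:
    - {"fingers":1,"dx":0,"dy":0,"dz":-0.03,"roll":0}
    - {"fingers":1,"dx":0,"dy":0,"dz":-0.085,"roll":0}
    - {"fingers":1,"dx":0.05,"dy":0.09,"dz":-0.085,"roll":0}
    - {"fingers":1,"dx":0.138,"dy":0.243,"dz":-0.085,"roll":0}
    - {"fingers":1,"dx":0.138,"dy":0.243,"dz":-0.085,"roll":0}
    - {"fingers":1,"dx":0.138,"dy":0.243,"dz":-0.085,"roll":0}
    - {"fingers":1,"dx":0.138,"dy":0.243,"dz":-0.085,"roll":0}
    - {"fingers":1,"dx":0.138,"dy":0.243,"dz":-0.085,"roll":0}

```text
time: 5.35
tool_pos: [0.617, 0.1183, 0.1554]
tcp_rot: [3.137, 0.165, -0.002]
wrist_force: [-0.5, 0.1, -0.6]
width: 0.237
grip_force: 19.9
```

```bash
cat >> h.py <<'E'
C0=np.array([.5795,.1168]);A0=6.5
def loc():
    s=read_state();c,n=np.cos(np.radians(A0)),np.sin(np.radians(A0));d=s["tool_pos"][:2]-C0
    print("t",round(s["time"],2),"local u,v",np.round([1000*(c*d[0]+n*d[1]),1000*(-n*d[0]+c*d[1])],1),"z over face",round(1000*s["tool_pos"][2]-42,1),"F",np.round(s["wrist_force"],1),"w",round(s["width"],3),"grip",round(s["grip_force"],1))
E
python3 - <<'E'
from h import *
loc()
im,P=cloud("wrist");s=read_state();R=Ro.from_rotvec(s["tcp_rot"]).as_matrix();loc()
L=(P-s["tool_pos"])@R*1000
k=(abs(L[...,1])<9)&(L[...,0]>-14)&(L[...,0]<16)&(L[...,2]>-15)&(L[...,2]<90);v=L[k]
print(v[v[:,2]<0].mean(0).round(1), np.percentile(v[:,2],[1,99]).round(1))
w=v[(v[:,2]>10)&(v[:,2]<70)];print("tube front line x vs z",np.polyfit(w[:,2],w[:,0],1).round(3),np.polyfit(w[:,2],w[:,1],1).round(3))
go(.5795+.038*.9936,.1168+.038*.1132,.117,6.5)
E
```

```text
t 5.35 local u,v [37.4 -2.7] z over face 113.4 F [-0.5  0.1 -0.6] w 0.237 grip 19.9
t 5.4 local u,v [36.6 -1.3] z over face 113.3 F [-0.2 -0.5 -0.8] w 0.236 grip 19.9
[ 2.8  0.1 -7.5] [-9.3 68. ]
tube front line x vs z [1.0000e-03 1.0225e+01] [0.008 0.181]
t 5.4 pos [0.616  0.1196 0.1553] ang 6.11 zdir [-0.002  0.    -1.   ] -> dx,dy,dz mm [ 1.4 -1.3 38.3] roll -0.4
```

Emit:
step_arm:
  commands:
    - {"fingers":1,"dx":0.001,"dy":-0.0015,"dz":0.03,"roll":0}
    - {"fingers":1,"dx":0.001,"dy":-0.0015,"dz":0.038,"roll":0}
    - {"fingers":1,"dx":0.001,"dy":-0.0015,"dz":0.041,"roll":0}
    - {"fingers":1,"dx":0.001,"dy":-0.0015,"dz":0.0425,"roll":0}

```text
time: 5.9
tool_pos: [0.6174, 0.1227, 0.1145]
tcp_rot: [-3.137, -0.172, -0.001]
wrist_force: [-0.2, -0.3, 1.1]
width: 0.242
grip_force: 19.9
```

```bash
python3 - <<'E'
from h import *
loc()
E
```

```text
t 5.9 local u,v [38.3  1.6] z over face 72.5 F [-0.2 -0.3  1.1] w 0.242 grip 19.9
```

Emit:
step_arm:
  commands:
    - {"fingers":1,"dx":0,"dy":0,"dz":0.0015,"roll":0}
    - {"fingers":1,"dx":-0.007,"dy":0,"dz":0.002,"roll":0}
    - {"fingers":1,"dx":-0.014,"dy":0,"dz":0.003,"roll":0}
    - {"fingers":1,"dx":-0.02,"dy":0,"dz":0.0045,"roll":0}

```text
time: 6.4
tool_pos: [0.5975, 0.1197, 0.1103]
tcp_rot: [-3.137, -0.171, -0.003]
wrist_force: [-0.2, -1.0, 4.2]
width: 0.244
grip_force: 21.0
```

```bash
cat >> h.py <<'E'
def tube(n=None):
    im,P=cloud("wrist");s=read_state();R=Ro.from_rotvec(s["tcp_rot"]).as_matrix();loc()
    if n: cv2.imwrite(f"pics/{n}.png",im)
    L=(P-s["tool_pos"])@R*1000; hsv=cv2.cvtColor(im,cv2.COLOR_BGR2HSV).astype(int)
    k=(abs(L[...,1])<7)&(L[...,0]>-40)&(L[...,0]<110)&(L[...,2]>-15)&(L[...,2]<85)&((hsv[...,0]<11)|(hsv[...,0]>172))&(hsv[...,1]>100)
    v=L[k]; print(len(v),"x",np.percentile(v[:,0],[1,50,99]).round(1),"z",np.percentile(v[:,2],[1,50,99]).round(1))
    w=v[abs(v[:,1])<3]; c=w.mean(0); d=np.linalg.svd(w-c,full_matrices=False)[2][0]; d*=np.sign(d[2]+.3*d[0])
    print("centre",c.round(1),"dir",d.round(3),"tilt from vertical",np.degrees(np.arctan2(d[0],d[2])).round(1))
E
python3 - <<'E'
from h import *
tube("w4")
E
```

```text
t 6.45 local u,v [17.1  0.9] z over face 67.9 F [-0.3 -0.3  5.9] w 0.24 grip 21.3
1293 x [-8.4 15.8 28.5] z [-11.3  12.4  61.7]
centre [17.   1.  19.1] dir [ 0.306 -0.018  0.952] tilt from vertical 17.8
```

Emit:
step_arm:
  commands:
    - {"fingers":1,"dx":-0.01,"dy":0,"dz":0.003,"roll":0}
    - {"fingers":1,"dx":-0.019,"dy":0,"dz":0.0065,"roll":0}
    - {"fingers":1,"dx":-0.028,"dy":0,"dz":0.0115,"roll":0}
    - {"fingers":1,"dx":-0.037,"dy":0,"dz":0.0175,"roll":0}
    - {"fingers":1,"dx":-0.044,"dy":0,"dz":0.0245,"roll":0}
    - {"fingers":1,"dx":-0.051,"dy":0,"dz":0.032,"roll":0}

```text
time: 7.2
tool_pos: [0.5458, 0.1142, 0.0764]
tcp_rot: [3.137, 0.171, -0.001]
wrist_force: [0.7, -1.1, 2.5]
width: 0.238
grip_force: 26.5
```

```bash
python3 - <<'E'
from h import *
tube("w5")
E
```

```text
t 7.25 local u,v [-35.5   1.2] z over face 33.0 F [-0.8 -1.9  0.4] w 0.241 grip 26.3
5519 x [10.4 41.1 73.7] z [-14.4   2.3  21.2]
centre [43.   0.   2.7] dir [ 0.872 -0.005  0.49 ] tilt from vertical 60.7
```

View pics/w5.png

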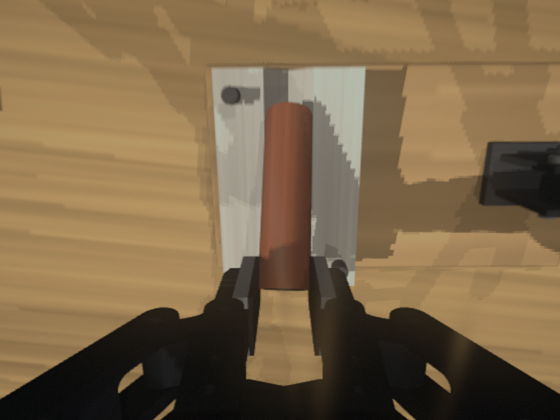

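The wrist view shows the tube leaning at about 60° in the groove, its lower end at (288,105). The near pin at (340,268) is close to the right finger, so I shift along +x before laying it flat.

Emit:
step_arm:
  commands:
    - {"fingers":1,"dx":0.0,"dy":0,"dz":-0.012,"roll":0}
    - {"fingers":1,"dx":0.029,"dy":0,"dz":-0.012,"roll":0}
    - {"fingers":1,"dx":0.029,"dy":0,"dz":-0.004,"roll":0}
    - {"fingers":1,"dx":0.029,"dy":0,"dz":0.001,"roll":0}
    - {"fingers":1,"dx":0.024,"dy":0,"dz":0.009,"roll":0}
    - {"fingers":1,"dx":0.019,"dy":0,"dz":0.0175,"roll":0}
    - {"fingers":1,"dx":0.016,"dy":0,"dz":0.024,"roll":0}
    - {"fingers":1,"dx":0.014,"dy":0,"dz":0.029,"roll":0}

```text
time: 8.25
tool_pos: [0.5599, 0.1158, 0.0478]
tcp_rot: [-3.137, -0.171, 0.001]
wrist_force: [-0.1, -0.1, 1.4]
width: 0.238
grip_force: 23.9
```

```bash
python3 - <<'E'
from h import *
tube("w6")
E
```

```text
t 8.3 local u,v [-20.1   1.3] z over face 5.1 F [0.7 0.5 0.9] w 0.241 grip 23.8
6857 x [ 9.  52.1 82. ] z [-14.9 -11.4  -6.5]
centre [ 53.7   0.  -11.7] dir [ 0.995 -0.009  0.1  ] tilt from vertical 84.3
```

View pics/w6.png

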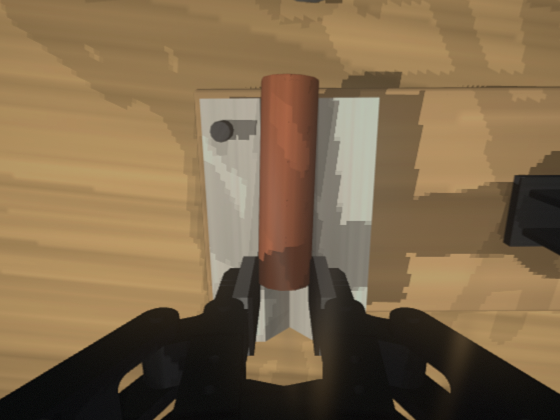

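The tube is almost flat (84°) in the groove and runs past the far end by about 7 mm; its far end is at (290,78). I lower it the last few millimetres.

Emit:
step_arm:
  commands:
    - {"fingers":1,"dx":0.0,"dy":0,"dz":0.003,"roll":0}
    - {"fingers":1,"dx":0.0,"dy":0,"dz":0.0045,"roll":0}
    - {"fingers":1,"dx":0.0,"dy":0,"dz":0.005,"roll":0}

```text
time: 8.68
tool_pos: [0.5602, 0.1158, 0.0431]
tcp_rot: [3.137, 0.171, -0.001]
wrist_force: [-1.6, -1.3, 1.5]
width: 0.243
grip_force: 23.7
```

```bash
python3 - <<'E'
from h import *
tube("w7")
E
```

```text
t 8.72 local u,v [-19.3   1.2] z over face 1.1 F [-0.9 -1.6  1.1] w 0.236 grip 23.7
6319 x [ 6.  55.5 81.8] z [-15.  -13.6 -10.5]
centre [ 58.6   0.1 -14. ] dir [ 1.    -0.009  0.024] tilt from vertical 88.6
```

Emit:
step_arm:
  commands:
    - {"fingers":0.2,"dx":0.0,"dy":0,"dz":0.0,"roll":0}
    - {"fingers":0.0,"dx":0.0,"dy":0,"dz":0.0,"roll":0}
    - {"fingers":0.0,"dx":0.0,"dy":0,"dz":-0.004,"roll":0}
    - {"fingers":0.0,"dx":0.0,"dy":0,"dz":-0.004,"roll":0}

```text
time: 9.22
tool_pos: [0.5611, 0.116, 0.0479]
tcp_rot: [-3.137, -0.171, -0.002]
wrist_force: [-0.3, -0.0, 0.7]
width: 0.498
grip_force: 0.0
```

```bash
cat >> h.py <<'E'
def ends():
    im,P=cloud("wrist");loc();hsv=cv2.cvtColor(im,cv2.COLOR_BGR2HSV).astype(int)
    c,n=np.cos(np.radians(A0)),np.sin(np.radians(A0));d=P[...,:2]-C0
    u=1000*(c*d[...,0]+n*d[...,1]);v=1000*(-n*d[...,0]+c*d[...,1]);z=1000*P[...,2]-42
    k=((hsv[...,0]<11)|(hsv[...,0]>172))&(hsv[...,1]>100)&(abs(v)<12)&(abs(u)<90)&(z>4)&(z<25)
    print("tube u",np.percentile(u[k],[.5,99.5]).round(1),"v",np.percentile(v[k],[2,50,98]).round(1),"ztop",np.percentile(z[k],[50,97]).round(1),"slope",np.polyfit(u[k],v[k],1).round(3))
    k=(abs(z)<2.5)&(abs(u)<80)&(abs(v)<50);print("block u",np.percentile(u[k],[.2,99.8]).round(1),"v",np.percentile(v[k],[.2,99.8]).round(1))
    return im
E
python3 - <<'E'
from h import *
ends()
E
```

```text
t 9.28 local u,v [-18.6   1.3] z over face 5.7 F [ 0.2 -0.3 -0.1] w 0.5 grip 0.0
tube u [-15.6  62.2] v [-10.1  -0.3   9.7] ztop [13.7 15.7] slope [ 0.024 -0.834]
block u [-54.4  54.9] v [-35.   34.8]
```

Emit:
step_arm:
  commands:
    - {"fingers":0.0,"dx":0.04,"dy":0,"dz":0.0,"roll":0}
    - {"fingers":0.0,"dx":0.04,"dy":0,"dz":0.004,"roll":0}
    - {"fingers":0.6,"dx":0.04,"dy":0,"dz":0.0045,"roll":0}
    - {"fingers":1,"dx":0.04,"dy":0,"dz":0.0045,"roll":0}
    - {"fingers":1,"dx":0.04,"dy":0,"dz":0.0045,"roll":0}
    - {"fingers":1,"dx":0.033,"dy":0,"dz":0.0045,"roll":0}
    - {"fingers":1,"dx":0.025,"dy":0,"dz":0.0045,"roll":0}
    - {"fingers":1,"dx":0.018,"dy":0,"dz":0.0045,"roll":0}

```text
time: 10.28
tool_pos: [0.5792, 0.1173, 0.044]
tcp_rot: [3.136, 0.171, 0.005]
wrist_force: [3.6, -3.6, 3.7]
width: 0.242
grip_force: 22.5
```

```bash
python3 - <<'E'
from h import *
ends()
E
```

```text
t 10.32 local u,v [-1.1  0.5] z over face 2.0 F [ 1.9 -4.3  4.6] w 0.245 grip 22.5
tube u [-36.1  42.4] v [-8.7  1.4 11.2] ztop [15.3 17.2] slope [0.002 1.352]
block u [-53.9  55.2] v [-35.1  34.8]
```

Emit:
step_arm:
  commands:
    - {"fingers":1,"dx":-0.002,"dy":0.001,"dz":0.0,"roll":0}
    - {"fingers":1,"dx":-0.002,"dy":0.001,"dz":0.0005,"roll":0}
    - {"fingers":0.3,"dx":-0.002,"dy":0.001,"dz":0.0005,"roll":0}
    - {"fingers":0,"dx":-0.002,"dy":0.001,"dz":0.0005,"roll":0}
    - {"fingers":0,"dx":-0.002,"dy":0.001,"dz":-0.03,"roll":0}
    - {"fingers":0,"dx":-0.002,"dy":0.001,"dz":-0.06,"roll":0}
    - {"fingers":0,"dx":-0.002,"dy":0.001,"dz":-0.06,"roll":0}

```text
time: 11.2
tool_pos: [0.5782, 0.1173, 0.105]
tcp_rot: [-3.136, -0.171, -0.007]
wrist_force: [0.9, 0.4, 0.1]
width: 0.497
grip_force: 0.0
```

```bash
python3 - <<'E'
from h import *
im=ends();cv2.imwrite("pics/w8.png",im)
E
```

```text
t 11.25 local u,v [-2.6  0.5] z over face 61.3 F [-0.3 -0.5 -0.6] w 0.501 grip 0.0
tube u [-38.7  39.1] v [-10.   -0.2   9.6] ztop [13.6 15.7] slope [-0.003 -0.128]
block u [-54.6  55.1] v [-34.9  34.9]
```

View pics/w8.png

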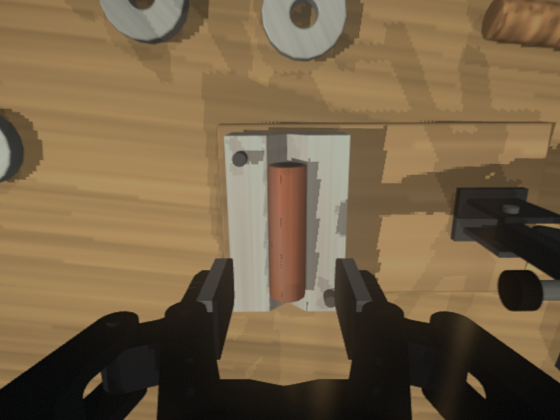

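The liner lies in the groove, its ends at (287,165) and (287,298), centred within about 0.5 mm with its top about 15 mm above the face. Now the upper half: rise clear of the clamp first, then travel.

Emit:
step_arm:
  commands:
    - {"fingers":0,"dx":0,"dy":0,"dz":-0.06,"roll":0}
    - {"fingers":0,"dx":0,"dy":0,"dz":-0.12,"roll":0}
    - {"fingers":0,"dx":0,"dy":0,"dz":-0.18,"roll":0}
    - {"fingers":0,"dx":0,"dy":0,"dz":-0.18,"roll":0}

```text
time: 11.75
tool_pos: [0.5793, 0.1173, 0.288]
tcp_rot: [-3.136, -0.171, -0.014]
wrist_force: [0.4, -0.5, 0.3]
width: 0.504
grip_force: 0.0
```

```bash
python3 - <<'E'
from h import *
go(.4808,-.2859,.15,-1.65)
E
```

```text
t 11.75 pos [0.5793 0.1173 0.288 ] ang 6.24 zdir [ 0.009  0.002 -1.   ] -> dx,dy,dz mm [-143.   390.2  136.4] roll 7.9
```

Emit:
step_arm:
  commands:
    - {"fingers":0,"dx":-0.142,"dy":0.39,"dz":0,"roll":8}
    - {"fingers":0,"dx":-0.142,"dy":0.39,"dz":0,"roll":8}
    - {"fingers":0,"dx":-0.142,"dy":0.39,"dz":0,"roll":8}
    - {"fingers":0,"dx":-0.142,"dy":0.39,"dz":0,"roll":8}
    - {"fingers":0,"dx":-0.142,"dy":0.39,"dz":0,"roll":8}
    - {"fingers":0,"dx":-0.142,"dy":0.39,"dz":0.06,"roll":8}
    - {"fingers":0,"dx":-0.142,"dy":0.39,"dz":0.135,"roll":8}
    - {"fingers":0,"dx":-0.142,"dy":0.39,"dz":0.135,"roll":8}

```text
time: 12.75
tool_pos: [0.475, -0.2865, 0.1429]
tcp_rot: [-3.138, 0.051, 0.007]
wrist_force: [0.3, 0.3, -1.1]
width: 0.501
grip_force: 0.0
```

```bash
python3 - <<'E'
from h import *
im,P=cloud("wrist");Q=P.reshape(-1,3);
k=(np.hypot(Q[:,0]-.481,Q[:,1]+.286)<.05)&(Q[:,2]>.06)&(Q[:,2]<.09);print(k.sum(),rect(Q[k]),np.median(Q[k][:,2]))
go(.4808,-.2859,.040,-1.65)
E
```

```text
3617 (array([ 481.7, -286. ]), array([21.9, 64.9]), 88.2) 0.07196712216474971
t 12.8 pos [ 0.4706 -0.2858  0.1358] ang -1.87 zdir [-0.014  0.007 -1.   ] -> dx,dy,dz mm [11.5  0.4 95.7] roll -0.2
```

Emit:
step_arm:
  commands:
    - {"fingers":0,"dx":0.01,"dy":0,"dz":0,"roll":0}
    - {"fingers":0,"dx":0.01,"dy":0,"dz":0,"roll":0}

```text
time: 13.05
tool_pos: [0.4896, -0.2866, 0.1489]
tcp_rot: [3.141, -0.047, 0.003]
wrist_force: [-0.2, 0.5, 0.3]
width: 0.499
grip_force: 0.0
```

```bash
python3 - <<'E'
from h import *
go(.4812,-.2859,.040,-1.65);print(read_state()["q"].round(3))
read_camera("wrist")
go(.4812,-.2859,.040,-1.65)
E
```

```text
t 13.05 pos [ 0.4896 -0.2866  0.1489] ang -1.71 zdir [ 0.002 -0.001 -1.   ] -> dx,dy,dz mm [ -8.7  -0.5 108.9] roll -0.1
[-5.740e-01  1.270e-01  1.925e+00  1.000e-03  1.088e+00  1.027e+00]
t 13.1 pos [ 0.4898 -0.2867  0.1496] ang -1.69 zdir [ 0.003 -0.001 -1.   ] -> dx,dy,dz mm [ -8.9  -0.7 109.6] roll -0.0
```

Emit:
step_arm:
  commands:
    - {"fingers":0,"dx":-0.0085,"dy":0,"dz":0.03,"roll":0}
    - {"fingers":0,"dx":-0.0085,"dy":0,"dz":0.06,"roll":0}
    - {"fingers":0,"dx":-0.0085,"dy":0,"dz":0.08,"roll":0}
    - {"fingers":0,"dx":-0.0085,"dy":0,"dz":0.08,"roll":0}

```text
time: 13.6
tool_pos: [0.4795, -0.2856, 0.068]
tcp_rot: [-3.141, 0.046, 0.001]
wrist_force: [-1.0, 0.5, -0.2]
width: 0.501
grip_force: 0.0
```

```bash
python3 - <<'E'
from h import *
read_camera("wrist");go(.4812,-.2859,.040,-1.65)
E
```

```text
t 13.65 pos [ 0.4802 -0.2863  0.0691] ang -1.7 zdir [ 0.001 -0.001 -1.   ] -> dx,dy,dz mm [ 0.9 -0.4 29.1] roll -0.0
```

Emit:
step_arm:
  commands:
    - {"fingers":0,"dx":0.0005,"dy":0,"dz":0.02,"roll":0}
    - {"fingers":0,"dx":0.0005,"dy":0,"dz":0.029,"roll":0}
    - {"fingers":0,"dx":0.0005,"dy":0,"dz":0.029,"roll":0}
    - {"fingers":1,"dx":0.0005,"dy":0,"dz":0.029,"roll":0}
    - {"fingers":1,"dx":0.0005,"dy":0,"dz":0.029,"roll":0}
    - {"fingers":1,"dx":0.0005,"dy":0,"dz":0.029,"roll":0}
    - {"fingers":1,"dx":0.0005,"dy":0,"dz":0.029,"roll":0}
  squeeze: 90

```text
time: 14.52
tool_pos: [0.4805, -0.2872, 0.04]
tcp_rot: [3.14, -0.048, 0.002]
wrist_force: [-1.2, -1.1, 5.5]
width: 0.246
grip_force: 88.7
```

```bash
python3 - <<'E'
from h import *
loc();go(.4812,-.2859,.040,-1.65)
E
```

```text
t 14.53 local u,v [-144.1 -390.2] z over face -2.0 F [-1.2 -1.1  5.5] w 0.246 grip 88.7
t 14.53 pos [ 0.4805 -0.2872  0.04  ] ang -1.77 zdir [ 0.002 -0.001 -1.   ] -> dx,dy,dz mm [ 0.7 -1.3 -0. ] roll -0.1
```

Emit:
step_arm:
  commands:
    - {"fingers":1,"dx":0,"dy":0,"dz":-0.01,"roll":0}
    - {"fingers":1,"dx":0,"dy":0,"dz":-0.03,"roll":0}
    - {"fingers":1,"dx":0,"dy":0,"dz":-0.06,"roll":0}
    - {"fingers":1,"dx":0,"dy":0,"dz":-0.09,"roll":0}
    - {"fingers":1,"dx":0,"dy":0,"dz":-0.12,"roll":0}
    - {"fingers":1,"dx":0,"dy":0,"dz":-0.15,"roll":0}
    - {"fingers":1,"dx":0,"dy":0,"dz":-0.18,"roll":0}
    - {"fingers":1,"dx":0,"dy":0,"dz":-0.19,"roll":0}

```text
time: 15.52
tool_pos: [0.48, -0.2866, 0.2299]
tcp_rot: [3.141, -0.048, 0.002]
wrist_force: [-0.4, -0.4, -5.1]
width: 0.24
grip_force: 88.8
```

```bash
python3 - <<'E'
from h import *
read_camera("wrist");loc();go(*C0,.23,6.5)
E
```

```text
t 15.57 local u,v [-144.5 -389.7] z over face 188.4 F [-0.3 -0.4 -5.3] w 0.241 grip 88.8
t 15.57 pos [ 0.4801 -0.2867  0.2304] ang -1.77 zdir [ 0.002 -0.001 -1.   ] -> dx,dy,dz mm [ 8.690e+01 -4.064e+02  1.000e-01] roll -8.3
```

Emit:
step_arm:
  commands:
    - {"fingers":1,"dx":0.004,"dy":-0.02,"dz":0,"roll":0}
    - {"fingers":1,"dx":0.013,"dy":-0.06,"dz":0,"roll":-1}
    - {"fingers":1,"dx":0.022,"dy":-0.105,"dz":0,"roll":-2}
    - {"fingers":1,"dx":0.032,"dy":-0.15,"dz":0,"roll":-3}
    - {"fingers":1,"dx":0.042,"dy":-0.195,"dz":0,"roll":-4}
    - {"fingers":1,"dx":0.051,"dy":-0.24,"dz":0,"roll":-5}
    - {"fingers":1,"dx":0.061,"dy":-0.285,"dz":0,"roll":-6}
    - {"fingers":1,"dx":0.069,"dy":-0.325,"dz":0,"roll":-7}

```text
time: 16.58
tool_pos: [0.5571, 0.0389, 0.2263]
tcp_rot: [-3.137, -0.146, 0.006]
wrist_force: [0.7, -0.1, -5.9]
width: 0.242
grip_force: 89.3
```

Emit:
step_arm:
  commands:
    - {"fingers":1,"dx":0.007,"dy":-0.03,"dz":0,"roll":-1}
    - {"fingers":1,"dx":0.013,"dy":-0.056,"dz":0,"roll":-1.3}
    - {"fingers":1,"dx":0.0165,"dy":-0.072,"dz":0,"roll":-1.3}
    - {"fingers":1,"dx":0.018,"dy":-0.079,"dz":0,"roll":-1.3}
    - {"fingers":1,"dx":0.018,"dy":-0.079,"dz":0,"roll":-1.3}
    - {"fingers":1,"dx":0.018,"dy":-0.079,"dz":0,"roll":-1.3}

```text
time: 17.32
tool_pos: [0.5693, 0.1156, 0.2287]
tcp_rot: [3.136, 0.178, -0.0]
wrist_force: [-0.3, 0.3, -6.6]
width: 0.248
grip_force: 89.3
```

```bash
cat >> h.py <<'E'
def upper():
    "upper block top face from the top and side cameras, local to the cradle"
    loc();s=read_state();c,n=np.cos(np.radians(A0)),np.sin(np.radians(A0));print("ang",np.degrees(np.arctan2(Ro.from_rotvec(s["tcp_rot"]).as_matrix()[1,0],Ro.from_rotvec(s["tcp_rot"]).as_matrix()[0,0])).round(2))
    zt=s["tool_pos"][2]-.040+.030
    im,P=cloud("wrist");cv2.imwrite("pics/wu.png",im)
    d=P[...,:2]-C0;u=c*d[...,0]+n*d[...,1];v=-n*d[...,0]+c*d[...,1];z=P[...,2]
    k=(abs(z-zt)<.006)&(abs(u)<.075)&(abs(v)<.06)
    if k.sum()<50: print("few");return
    Q=np.stack([u[k],v[k],z[k]],-1);A=np.c_[Q[:,:2],np.ones(len(Q))];p=np.linalg.lstsq(A,Q[:,2],rcond=None)[0]
    print(k.sum(),"rect",rect(Q),"u",np.percentile(Q[:,0],[.3,99.7])*1000,"v",np.percentile(Q[:,1],[.3,99.7])*1000,"top z",np.median(Q[:,2]).round(4),"tilt deg u,v",np.degrees(p[:2]).round(2),"underside",(p[2]-.03).round(4))
E
python3 - <<'E'
from h import *
read_camera("wrist");upper();go(*C0,.107,6.5)
E
```

```text
t 17.38 local u,v [-10.2  -0.1] z over face 186.8 F [ 0.4 -0.9 -6.4] w 0.241 grip 89.3
ang 6.48
16928 rect (array([-10. ,   0.9]), array([111. ,  70.4]), 0.1) u [-62.91064078  45.45249647] v [-33.92876768  35.81475869] top z 0.219 tilt deg u,v [-0.27 -0.1 ] underside 0.1891
t 17.43 pos [0.5694 0.1156 0.2289] ang 6.47 zdir [ 0. -0. -1.] -> dx,dy,dz mm [ 1.020e+01 -1.000e-01  1.219e+02] roll -0.0
```

Emit:
step_arm:
  commands:
    - {"fingers":1,"dx":0.006,"dy":0.0007,"dz":0,"roll":0}
    - {"fingers":1,"dx":0.0095,"dy":0.0007,"dz":0.01,"roll":0}
    - {"fingers":1,"dx":0.0095,"dy":0.0007,"dz":0.035,"roll":0}
    - {"fingers":1,"dx":0.0095,"dy":0.0007,"dz":0.06,"roll":0}
    - {"fingers":1,"dx":0.0095,"dy":0.0007,"dz":0.085,"roll":0}
    - {"fingers":1,"dx":0.0095,"dy":0.0007,"dz":0.1,"roll":0}
    - {"fingers":1,"dx":0.0095,"dy":0.0007,"dz":0.105,"roll":0}
    - {"fingers":1,"dx":0.0095,"dy":0.0007,"dz":0.105,"roll":0}

```text
time: 18.42
tool_pos: [0.5792, 0.1169, 0.1239]
tcp_rot: [-3.136, -0.179, -0.0]
wrist_force: [0.1, 0.3, -7.2]
width: 0.242
grip_force: 89.2
```

```bash
python3 - <<'E'
from h import *
read_camera("wrist");upper()
E
```

```text
t 18.48 local u,v [0.2 0.1] z over face 82.6 F [ 0.9 -0.3 -5.6] w 0.241 grip 89.2
ang 6.53
16919 rect (array([0.9, 1.1]), array([110.3,  70.5]), 0.2) u [-52.3134032  55.892539 ] v [-33.66087067  36.04685871] top z 0.1149 tilt deg u,v [-0.18 -0.09] underside 0.085
```

Emit:
step_arm:
  commands:
    - {"fingers":1,"dx":-0.0007,"dy":0.0009,"dz":0.008,"roll":0}
    - {"fingers":1,"dx":-0.0007,"dy":0.0009,"dz":0.015,"roll":0}
    - {"fingers":1,"dx":-0.0007,"dy":0.0009,"dz":0.018,"roll":0}
    - {"fingers":1,"dx":-0.0007,"dy":0.0009,"dz":0.018,"roll":0}
    - {"fingers":1,"dx":-0.0007,"dy":0.0009,"dz":0.018,"roll":0}
    - {"fingers":1,"dx":-0.0007,"dy":0.0009,"dz":0.018,"roll":0}

```text
time: 19.27
tool_pos: [0.5786, 0.116, 0.1061]
tcp_rot: [-3.136, -0.179, -0.001]
wrist_force: [-0.3, -0.1, -5.6]
width: 0.244
grip_force: 89.2
```

```bash
python3 - <<'E'
from h import *
upper()
im,P=cloud("side");cv2.imwrite("pics/s9.png",cv2.resize(im[130:330,120:360],None,fx=3,fy=3))
im,P=cloud("top");Q=P.reshape(-1,3);k=(np.hypot(Q[:,0]-.58,Q[:,1]-.117)<.08)&(abs(Q[:,2]-.097)<.006);print("top",k.sum(),rect(Q[k]) if k.sum()>5 else"")
print(read_state()["joint_vel"].round(4))
E
```

```text
t 19.27 local u,v [-1.  -0.7] z over face 64.1 F [-0.3 -0.1 -5.6] w 0.244 grip 89.2
ang 6.54
16915 rect (array([-0.5,  0.1]), array([110.7,  70.5]), 0.2) u [-53.8376591   54.68306132] v [-34.56880265  35.12291891] top z 0.0963 tilt deg u,v [-0.22 -0.07] underside 0.0664
top 295 (array([568.5, 115. ]), array([89.9, 70.8]), 7.3)
[-0.0015  0.0013  0.0004 -0.0007  0.0011 -0.0004]
```

View pics/s9.png

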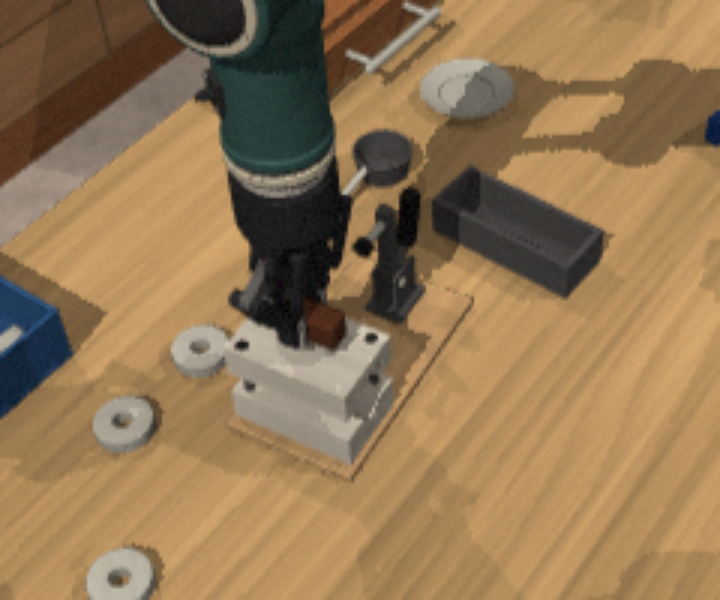

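The side view shows the upper half at (310,370) held level above the lower half at (310,430) with a gap all round; the clamp and ingot mould look untouched. The gap measures 24.4 mm and the alignment is within 1 mm, so I hand it in.

```bash
python3 -c "
from workcell import finish_job
print(finish_job())"
```

```text
the job is handed in; nothing more can be done
None
```

The job is handed in: the liner lies in the V groove, centred within about 0.5 mm and released. The upper half is held still and level about 24 mm above the lower half, in line within about 1 mm and touching nothing.

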